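# Set the serving dish and hold a roll over it with tongs

### The job

Get a serving ready: first set the small steel dish down inside the outline on the thin white board and let go of it. Then take the tongs, pick up the bread roll with them and hold it over the middle of the dish, its underside about 10 cm above the counter; finish while still holding it there, without putting anything down. Touch the roll only with the tongs, and leave the squeeze bottle, the bowl and the shaker where they stand.

Things in the scene. Friction and masses are not known exactly. Their poses are not given: they have to be found in the camera images.
- tongs: Steel kitchen tongs with black grips, lying flat: 240 mm long, 30 mm high (z 0 to 30), 120 g. Two spring-opened arms hinged at the head swing only in the tongs' x-y plane. Origin: underside of the head, midway between the hinges (y = +10 and -10 mm); x runs along the centre line to the tips, z up as it lies. The head reaches back to x = -26 mm, the arms to x = 222 mm.
- tongs_grip (a point): Where to hold the tongs: centre line, 110 mm ahead of the origin, 15 mm above the underside, near the balance point. The black grips beside it (x 75 to 147 mm, z 2 to 28) measure 60 (rear) to 66 mm (front) over their outer faces sprung open, about 45 mm when the tips hold the roll. At 56 mm the tongs can be carried with the mouth still 70 mm wide.
- tongs_mouth (a point): Middle of the tongs' mouth, on the centre line 202 mm ahead of the origin, 15 mm above the underside: the roll's axis belongs here when gripped. The tips are flat upright plates, 40 mm long (x 182 to 222 mm) and 30 mm high (z 0 to 30), 82 mm apart when sprung open, 50 mm when the grips are squeezed to 45 mm.
- tongs_left (a joint): Hinge of the arm on the +y side: rad, 0 sprung open, grows as it closes, 0.08 holding the roll, 0.15 the stop. At the grips the springs push out with about 5 N when open and 9 N when on the roll; of any squeeze beyond that, just over half reaches the tips. A squeeze of 25 to 35 N holds the roll well.
- tongs_right (a joint): The same for the arm on the -y side.
- roll: Round brown bread roll, 50 mm across, 40 mm high, about 45 g, rigid; flat underside, upright sides from 6 to 27 mm height, domed top. It stands on the counter. Origin: centre of its underside, z up.
- roll_center (a point): Centre of the roll, 20 mm above its underside.
- dish: Small open rectangular steel dish, 116 mm long (x) by 62 mm wide (y) and 32 mm high, walls 3 mm, about 150 g, standing on the counter. Origin: centre of its underside. It can be gripped from above across its 62 mm width.
- board_mark (a point): Middle of a black rectangular outline, 126 mm long (x) by 70 mm (y), drawn on top of a thin white plastic board of 140 by 84 mm which is fixed to the counter; this point lies on the board's top face, 3 mm above the counter. The dish's length goes along the outline's length (either end first).
- squeeze_bottle: Bystander: upright white plastic squeeze bottle with a nozzle, 56 mm across, 170 mm high. Origin: centre of its underside.
- bowl: Bystander: steel bowl, 110 mm across the rim, 50 mm high. Origin: centre of its underside.
- shaker: Bystander: aluminium shaker with a dark cap, 44 mm across, 85 mm high. Origin: centre of its underside.
Not all that is in view belongs to the job. Several things have the shape of the roll; the one meant has the colours described above. What is shaped like the dish but yellow is not meant.

How it is judged:
On the way, in this order (a step that is already met when the one before it is completed fails the run):
1. the dish stands in the outline on the white board, let go of (horizontal distance between dish and board_mark below 0.012 m and angle between the x axis of dish and the x axis of board_mark, either way round below 0.15 rad and z of dish in the frame of board_mark below 0.005 m and angle between dish's own z axis and vertical below 0.06 rad and linear speed of dish below 0.02 m/s and contact force between dish and the fingers below 0.05 N), for 0.2 s.
2. the roll is lifted clear of the counter, held by the tongs alone (contact force between the fingers and tongs above 1.5 N and contact force between tongs and roll above 0.8 N and contact force between roll and the fingers below 0.05 N and contact force between each of roll, tongs and dish below 0.05 N and height (world z) of tongs above 0.035 m and height (world z) of roll_center above 0.055 m), for 0.2 s.
At the end, for the whole second after the job is handed in: Dish flat on the board, within 12 mm and 0.15 rad of the outline, released. Fingers grip the tongs (head over 35 mm up); the tongs alone hold the roll, its centre 85 to 170 mm above the counter, within 30 mm sideways of the dish middle, slower than 0.03 m/s (horizontal distance between dish and board_mark below 0.012 m and angle between the x axis of dish and the x axis of board_mark, either way round below 0.15 rad and z of dish in the frame of board_mark below 0.005 m and angle between dish's own z axis and vertical below 0.06 rad and linear speed of dish below 0.02 m/s and contact force between the fingers and tongs above 1.5 N and contact force between tongs and roll above 0.8 N and contact force between roll and the fingers below 0.05 N and contact force between each of roll, tongs and dish below 0.05 N and height (world z) of tongs above 0.035 m and horizontal distance between roll_center and dish below 0.03 m and height (world z) of roll_center between 0.085 and 0.17 m and linear speed of roll below 0.03 m/s); the arm keeps its last pose, push and grip.
It fails at once if the robot itself touches the roll (contact force between roll and the fingers above 0.3 N or contact force between roll and the arm above 0.3 N).
It fails at once if the squeeze bottle is shifted by more than 25 mm or tipped (distance of squeeze_bottle from where it was at the start of the episode above 0.025 m or angle between squeeze_bottle's own z axis and vertical above 0.3 rad).
It fails at once if the bowl is shifted by more than 25 mm or tipped (distance of bowl from where it was at the start of the episode above 0.025 m or angle between bowl's own z axis and vertical above 0.3 rad).
It fails at once if the shaker is shifted by more than 25 mm or tipped (distance of shaker from where it was at the start of the episode above 0.025 m or angle between shaker's own z axis and vertical above 0.3 rad).
It also fails if it takes over 64 s, if anything falls off the work surface, if the arm or the gripper's body presses on something with over 40 N, if the wrist force passes 120 N, or if a joint passes its speed limit or range.

### The arm

A 6-joint arm with a two-finger parallel gripper is mounted at the origin on the work surface. World frame = base frame: x ahead of the robot, y to its left, z up, the work surface at z = 0. Lengths are in m, angles in rad, forces in N, time in s.
With the tool pointing down it reaches from about 0.375 to 0.9 m from the base axis. Payload 3.1 kg.
Tool frame: the origin (TCP) lies between the finger pads; the fingertips stand 8 mm ahead of it and the grasp point (between the pads) lies 11 mm behind it; z points along the fingers, y is the line along which they close (so a half turn about z gives the same grasp; the last joint's range is limited). The gripper opens to 85 mm and grips with 20 to 120 N. Pads are 22 mm wide; open, the fingers measure 114 mm over their backs; the gripper's body (76 mm by 85 mm) begins 54 mm behind the grasp point. The pads swing forward as they close: fully open they stand 13 mm farther back than shut.
Start: joints at [-1.427, 0.527, 1.433, -0, 1.181, -0.178], TCP at [0.198, -0.593, 0.239] pointing down, gripper open.
Joint ranges: [-3.08, 3.08], [-0.75, 2.2], [0.22, 2.44], [-1.43, 4.57], [0, 2.65], [-2.85, 2.85]. Speed limits (rad/s): [2.79, 2.79, 3.14, 3.14, 3.14, 3.14].

### API

Orientations are given as a unit quaternion [x, y, z, w].
In Python, from station import readout, cams, sign_off gives the robot as it stands.
- The arm moves only by the tool send_rows, never from a script. Its argument "commands" is text: rows parted by semicolons, each of 5 numbers parted by spaces: the finger opening in mm, from 0 to 85.4, then the shift along the tool's x, y, z each as a share of 0.02 m, from -1 to 1, then the turn about the tool's z as a share of 4 degrees, from -1 to 1. In form: grip dx dy dz spin; .... A call has 1 to 20 rows; each row shifts and turns the commanded pose from where the row before left it, along the tool's axes as they then stand; what a row does not reach is not made up. A row lasts 1/12 s, in which the tool goes at most 41.7 mm and 7.16 degrees, less where a joint would pass 70% of its speed; a pose out of reach is approached as far as the arm can. A call with a number of a shift or a turn outside -1 to 1 is refused whole. A call with a gripper value outside its range is refused whole. The fingers move at their own pace and stop on an object; "grip_force" is the grip in N (left out, the last holds). Time passes only in rows, so rows that do not move let the fingers close. It gives the time, the measured TCP pose, the force, the opening and the grip force at its end, in the units of the state.
- readout.sense(): the state, without advancing time (a new reading comes with each control period).
- cams.snapshot(name): name is "scene" or "top" or "wrist"; returns a dict with "pixels" (400x640x3 uint8, red, green, blue), "intrinsics" (3x3 intrinsics, pixels), "dist" ([k1, k2, p1, p2, k3] as OpenCV has them; the pictures are not rectified), "eye" and "rotation" of the camera in the world. Camera axes: x right, y down, z forward; pixel columns grow to the right and rows downward; lengths in m; the calibration is good to about 2 mm. A picture is of the moment at which its call begins. There is no depth.
- sign_off(): hands the job in; it is judged then, once.
The state is a dict: "t": time; "q": joint angles; "qd": joint speeds; "tau": joint torques, N m; "tcp_pos": TCP position; "tool_rot": TCP orientation; "force": force on the tool from outside, world axes, zero at the start; "ft_torque": the same for the moment, N m; "finger_gap": opening from 0.0 (shut) to 1.0 (fully open); "gripper_force": force on a finger pad.
Only numpy, scipy, OpenCV 4.12 (cv2) and the standard library are available. Lean on these libraries where they do the work, as an engineer would, in place of code of your own. Each camera call takes 0.05 s, during which the arm holds its last target. There are 200 camera calls.

## Working session

There is one attempt and no reset: what is moved stays moved. The work goes in short steps, Python scripts to look and compute and a tool call to move; the robot and the scene stay as the last step left them, time stands still between calls to the robot, and variables do not carry over. Pictures are saved under pics/ and viewed, at most 10 in all, crops included, and the job is handed in when it is done.

Besides the shell and the picture viewer there is one more tool, called after ">>>" as name(argument=value, ...) on one line, values as JSON. send_rows: Moves the arm, as the interface text tells. Its arguments: {"type":"object","properties":{"commands":{"type":"string"},"grip_force":{"type":"number"}},"required":["commands"]}

```bash
mkdir -p pics; ls
python3 - <<'E'
from station import readout, cams
import cv2
print(readout.sense())
for n in ("top","scene"):
    s=cams.snapshot(n); cv2.imwrite(f"pics/{n}0.png",s["pixels"][:,:,::-1]); print(n,s["intrinsics"],s["dist"],s["eye"],s["rotation"])
E
```

```text
pics
{'t': 0.0, 'q': array([-1.42647704e+00,  5.28454268e-01,  1.43389983e+00,  2.47237804e-05,
        1.18138140e+00, -1.78496922e-01]), 'qd': array([ 1.21870568e-04, -9.31550829e-05, -1.32946694e-03,  5.03249390e-04,
       -2.69496721e-04, -6.22742702e-04]), 'tau': array([ 6.89296612e-04, -4.42343223e+01, -1.78020877e+01, -2.28701210e-04,
        8.52970668e-03,  1.68166729e-06]), 'tcp_pos': array([ 0.19820926, -0.59200932,  0.23834169]), 'tool_rot': array([ 9.87002158e-01,  1.60703429e-01,  2.97380992e-05, -1.07106935e-03]), 'force': array([ 0.09789363, -0.71163042, -0.01852452]), 'ft_torque': array([-0.03245885,  0.03630217, -0.04861054]), 'gripper_force': 0.0, 'finger_gap': 0.9998495236393985}
top [[472.3373608    0.         316.35292495]
 [  0.         472.3373608  197.35702028]
 [  0.           0.           1.        ]] [0.0276891 0.        0.        0.        0.       ] [ 0.53234443 -0.04184527  1.25330694] [ 0.70835004 -0.7053266   0.02471153 -0.01199758]
scene [[429.70345605   0.         329.42148851]
 [  0.         429.70345605 202.04621107]
 [  0.           0.           1.        ]] [-0.09818487  0.          0.          0.          0.        ] [ 1.13829133 -0.70811628  0.69072418] [ 0.84268423  0.29431986 -0.14944728 -0.42535234]
```

View pics/top0.png

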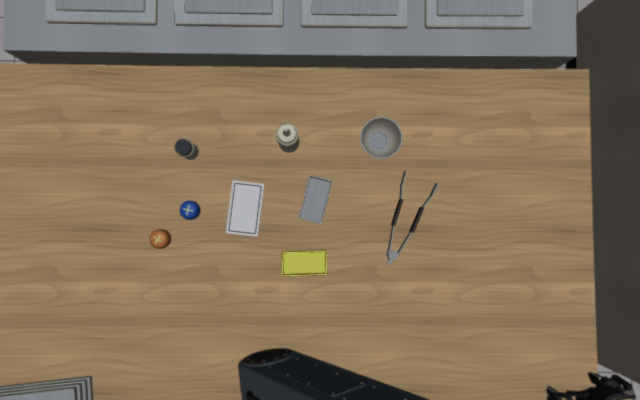

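View pics/scene0.png

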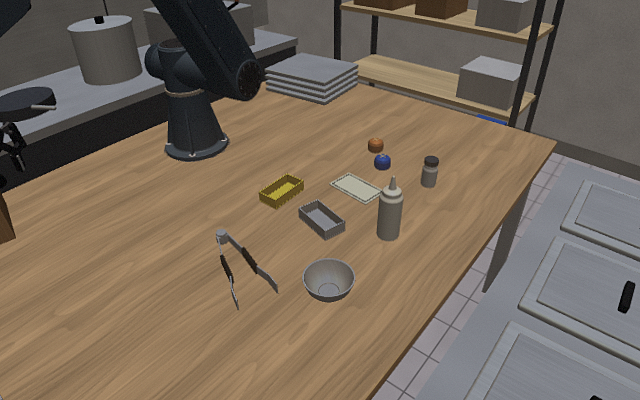

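The top view shows the white board at about (245,208) and the grey steel dish at (315,200); the yellow dish at (304,263) is not meant. The tongs' head is at (393,257) with tips at (404,172) and (436,184). The roll shapes are blue at (190,210) and brown at (160,239). Brown fits the description, so I'll confirm it in a crop.

```bash
cat > h.py <<'E'
import numpy as np, cv2
from scipy.spatial.transform import Rotation as R
from station import readout, cams
def ray(s,px,z):
    px=np.atleast_2d(np.array(px,float))
    u=cv2.undistortPoints(px[:,None],s["intrinsics"],np.array(s["dist"]))[:,0]
    rot=np.array(s["rotation"]); M=R.from_quat(rot).as_matrix() if rot.size==4 else rot
    d=np.c_[u,np.ones(len(u))]@M.T; e=np.array(s["eye"])
    return e+d*((z-e[2])/d[:,2])[:,None]
def proj(s,P):
    rot=np.array(s["rotation"]); M=R.from_quat(rot).as_matrix() if rot.size==4 else rot
    Pc=(np.atleast_2d(P)-np.array(s["eye"]))@M
    return cv2.projectPoints(Pc,np.zeros(3),np.zeros(3),s["intrinsics"],np.array(s["dist"]))[0][:,0]
def mask(s,fn):
    hsv=cv2.cvtColor(s["pixels"],cv2.COLOR_RGB2HSV).astype(int); return fn(*[hsv[...,i] for i in range(3)]).astype(np.uint8)
E
python3 - <<'E'
from h import *
s=cams.snapshot("top")
im=s["pixels"][:,:,::-1]
cv2.imwrite("pics/crop1.png",cv2.resize(im[160:285,140:450],None,fx=2.55,fy=2.55,interpolation=cv2.INTER_CUBIC))
print("board",ray(s,[(233,181),(263,184),(258,236),(226,234)],.003).round(3).tolist())
print("dish",ray(s,[(311,177),(331,181),(321,223),(300,218)],.032).round(3).tolist())
print("tongs head,tips",ray(s,[(393,257),(404,172),(436,184)],.03).round(3).tolist())
print("roll",ray(s,[(160,239)],.03).round(3).tolist(),"bystanders",ray(s,[(288,135),(381,137),(186,149),(190,210)],.05).round(3).tolist())
# low-saturation mask -> dish, board
m=mask(s,lambda h,S,v:(S<45)&(v>60)); m[:165]=0;m[285:]=0
n,l,st,c=cv2.connectedComponentsWithStats(m)
for i in range(1,n):
    if st[i,4]>60: 
        pts=np.argwhere(l==i)[:,::-1].astype(np.float32); print(st[i],c[i],cv2.minAreaRect(pts))
E
```

```text
board [[0.64, 0.156, 0.003], [0.632, 0.077, 0.003], [0.495, 0.089, 0.003], [0.5, 0.173, 0.003]]
dish [[0.649, -0.05, 0.032], [0.639, -0.102, 0.032], [0.53, -0.076, 0.032], [0.542, -0.022, 0.032]]
tongs head,tips [[0.443, -0.262, 0.03], [0.663, -0.292, 0.03], [0.632, -0.375, 0.03]]
roll [[0.487, 0.336, 0.03]] bystanders [[0.755, 0.01, 0.05], [0.751, -0.229, 0.05], [0.717, 0.269, 0.05], [0.561, 0.256, 0.05]]
[592 165  48  35 470] [612.08723404 175.45531915] ((615.5, 182.0), (34.0, 47.0), 90.0)
[400 171   7  29  62] [402.24193548 184.93548387] ((402.1571350097656, 184.75132751464844), (2.913428544998169, 28.44234275817871), 10.491477012634277)
[ 299  175   34   49 1058] [315.18620038 199.07939509] ((315.2279968261719, 199.03369140625), (23.769672393798828, 44.53632736206055), 14.743562698364258)
[ 226  180   38   57 1731] [244.55979203 208.04910456] ((244.50772094726562, 207.9384765625), (32.497100830078125, 53.583003997802734), 7.125016689300537)
[387 225  25  40 224] [394.88392857 247.74553571] ((394.8727722167969, 246.09466552734375), (19.85338020324707, 38.346946716308594), 22.380136489868164)
[594 227  31  58 625] [602.8096 256.6176] ((609.0423583984375, 254.9298858642578), (57.16824722290039, 29.242534637451172), 87.39744567871094)
[624 238  16  40 254] [634.48031496 260.07874016] ((631.5, 257.5), (39.0, 15.0), 90.0)
```

View pics/crop1.png

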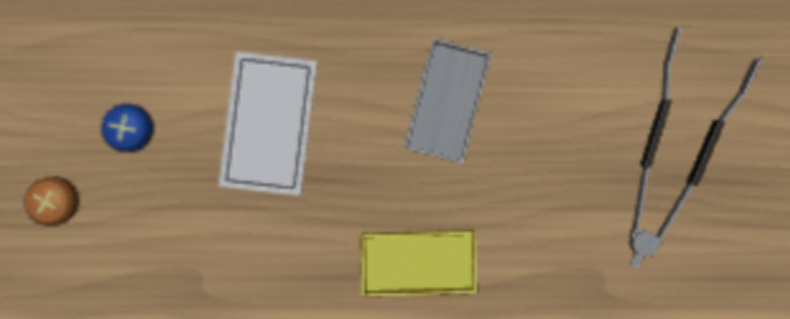

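The crop confirms the brown roll at crop (51,201); the blue one at (127,127) is the decoy. The measured sizes agree with the given ones: board 139×82 mm, dish about 112×54 mm. I'll move over the dish.

>>> send_rows(commands="85 0 0 0 1;85 0 0 0 1;85 0 0 0 1;85 0 0 0 1;85 0 0 0 1;85 0 0 0 1;85 0 0 0 1;85 0 0 0 1;85 0 0 0 0.2;85 0.4 -1 0 0;85 0.4 -1 0 0;85 0.4 -1 0 0;85 0.4 -1 0 0;85 0.4 -1 0 0;85 0.4 -1 0 0;85 0.4 -1 0 0;85 0.4 -1 0 0;85 0.4 -1 0 0;85 0.4 -1 0 0;85 0.4 -1 0 0")

```text
t: 1.82
tcp_pos: [0.3384, -0.4002, 0.2392]
tool_rot: [0.992, -0.124, -0.0, -0.0]
force: [0.4, 0.7, -0.1]
finger_gap: 0.997
gripper_force: 0.0
```

>>> send_rows(commands="85 0.4 -1 0 0;85 0.4 -1 0 0;85 0.4 -1 0 0;85 0.4 -1 0 0;85 0.4 -1 0 0;85 0.4 -1 0 0;85 0.4 -1 0 0;85 0.4 -1 0 0;85 0.4 -1 0 0;85 0.4 -1 0 0;85 0.4 -1 0 0;85 0.4 -1 0 0;85 0.4 -1 0 0;85 0.4 -1 0 0;85 0.4 -1 0 0;85 0.4 -1 0 0;85 0.4 -1 0 0;85 0.4 -1 0 0;85 0.4 -1 0 0;85 0.5 -0.5 0 0")

```text
t: 3.48
tcp_pos: [0.5914, -0.061, 0.2391]
tool_rot: [0.992, -0.123, -0.001, -0.001]
force: [-0.1, -0.1, -0.5]
finger_gap: 0.996
gripper_force: 0.0
```

```bash
cat >> h.py <<'E'
def yaw():
    q=readout.sense()["tool_rot"]; M=R.from_quat(q).as_matrix(); return np.degrees(np.arctan2(M[1,0],M[0,0]))
def delta(tgt,ty):
    "shift in tool axes after turning to yaw ty (deg), units of 20mm; and spin units"
    st=readout.sense(); p=st["tcp_pos"]; y=yaw(); d=np.array(tgt)-p; a=np.radians(ty)
    s=-(ty-y)/4
    f=lambda a:[round(float(v)/.02,2) for v in(d[0]*np.cos(a)+d[1]*np.sin(a), d[0]*np.sin(a)-d[1]*np.cos(a), -d[2])]
    print("t",round(st["t"],2),"tcp",p.round(4),"yaw",round(y,2),"q6",st["q"][5].round(2),"F",np.round(st["force"],1),"gap",round(st["finger_gap"],3),"gf",round(st["gripper_force"],1))
    print("spin",round(s,2),"then xyz",f(a), "now-axes",f(np.radians(y)))
E
python3 - <<'E'
from h import *
delta([.59,-.062,.2],-14.2)
s=cams.snapshot("wrist"); cv2.imwrite("pics/w1.png",s["pixels"][:,:,::-1]); print(s["eye"])
E
```

```text
t 3.48 tcp [ 0.5914 -0.061   0.2391] yaw -14.13 q6 1.53 F [-0.1 -0.1 -0.5] gap 0.996 gf 0.0
spin 0.02 then xyz [-0.06, 0.07, 1.95] now-axes [-0.06, 0.07, 1.95]
[ 0.66110652 -0.07808475  0.37276995]
```

View pics/w1.png

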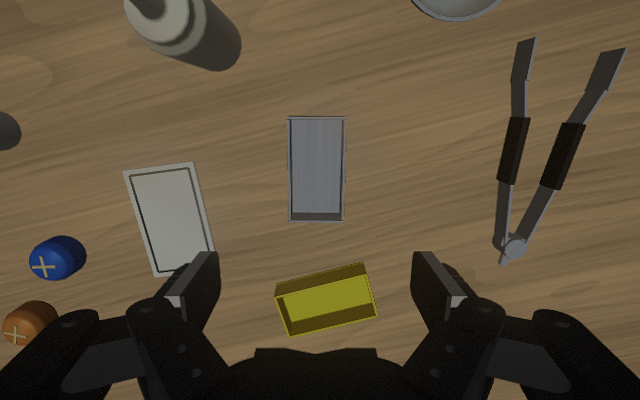

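The wrist view shows the dish rim from (288,116) to (344,222), board corners at about (123,171), (193,162) and (155,278), and the tongs' head at (513,248).

Run:
```python
from h import *
s=cams.snapshot("wrist")
d=ray(s,[(288,116.5),(345.5,116.5),(344,222),(288.5,222)],.032); c=d.mean(0); print("dish",c.round(4),np.linalg.norm(d-np.roll(d,-1,0),axis=1).round(4)); v=d[:2].mean(0)-d[2:].mean(0); print(np.degrees(np.arctan2(v[1],v[0])))
b=ray(s,[(123,171),(193,162),(155,278)],.003);print("board",((b[1]+b[2])/2).round(4),np.linalg.norm(b[0]-b[1]),np.linalg.norm(b[0]-b[2])); v=b[0]-b[2]; print(np.degrees(np.arctan2(v[1],v[0])))
delta(list(c[:2])+[.012],-14.2)
# board from top
t=cams.snapshot("top"); 
m=mask(t,lambda h,S,v:(S<45)&(v>60)); m=m[:, :]; m[:175]=0;m[240:]=0;m[:,:220]=0;m[:,270:]=0
p=cv2.boxPoints(cv2.minAreaRect(np.argwhere(m)[:,::-1].astype(np.float32))); q=ray(t,p,.003); print("topboard",q.mean(0).round(4),q.round(3).tolist())
tg=ray(s,[(513,248),(526,38),(612,48)],.03);print("tongs",tg.round(3).tolist())
```

```text
dish [ 0.5982 -0.062   0.032 ] [0.0588 0.1145 0.0621 0.1145]
-14.303534808899029
board [0.5736 0.1236 0.003 ] 0.0826500080933751 0.1397867872113317
-6.572086691374761
t 3.58 tcp [ 0.5927 -0.062   0.2392] yaw -14.09 q6 1.52 F [-0.7  0.4 -0.2] gap 0.993 gf 0.0
spin 0.03 then xyz [0.27, -0.07, 11.36] now-axes [0.27, -0.07, 11.36]
topboard [0.5641 0.11   0.003 ] [[0.499, 0.176, 0.003], [0.644, 0.16, 0.003], [0.63, 0.044, 0.003], [0.484, 0.06, 0.003]]
tongs [[0.457, -0.259, 0.03], [0.675, -0.288, 0.03], [0.646, -0.367, 0.03]]
```

>>> send_rows(commands="85 0.1 0 1 0;85 0.1 0 1 0;85 0 0 1 0;85 0 0 1 0;85 0 0 1 0;85 0 0 1 0;85 0 0 1 0;85 0 0 1 0;85 0 0 1 0;85 0 0 0.7 0;85 0 0 0.6 0;85 0 0 0.5 0;85 0 0 0.3 0;85 0 0 0.2 0;85 0 0 0 0")

```text
t: 4.88
tcp_pos: [0.5949, -0.0645, 0.0129]
tool_rot: [0.992, -0.125, -0.0, -0.0]
force: [0.4, -0.7, -0.3]
finger_gap: 0.993
gripper_force: 0.0
```

Run:
```python
from h import *
delta([.596,-.062,.012],-14.3)
s=cams.snapshot("wrist"); cv2.imwrite("pics/w2.png",s["pixels"][:,:,::-1])
```

```text
t 4.88 tcp [ 0.5949 -0.0645  0.0129] yaw -14.31 q6 1.53 F [ 0.4 -0.7 -0.3] gap 0.993 gf 0.0
spin -0.0 then xyz [0.02, -0.13, 0.05] now-axes [0.02, -0.13, 0.05]
```

View pics/w2.png

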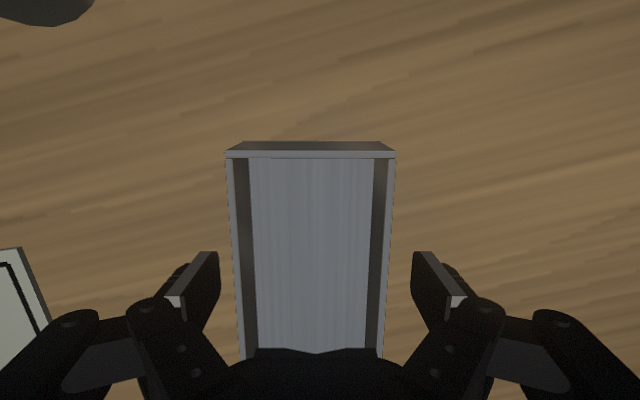

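The dish sits between the open fingers: its front rim is at rows 142–158 and its walls at columns 230–395. I'll close on it and lift.

>>> send_rows(commands="50 0 0 0 0;50 0 0 0 0;50 0 0 0 0;50 0 0 0 0;50 0 0 0 0;50 0 0 0 0;50 0 0 0 0;50 0 0 0 0;50 0 0 -0.3 0;50 0 0 -0.7 0;50 0 0 -0.7 0;50 0 0 -0.7 0;50 0 0 0 0", grip_force=30)

```text
t: 6.02
tcp_pos: [0.5965, -0.0647, 0.0635]
tool_rot: [0.992, -0.124, 0.002, 0.0]
force: [0.6, -0.7, -2.1]
finger_gap: 0.718
gripper_force: 34.0
```

Run:
```python
from h import *
s=cams.snapshot("wrist"); cv2.imwrite("pics/w3.png",s["pixels"][:,:,::-1])
p=readout.sense()["tcp_pos"]
delta([p[0]-.0246,p[1]+.186,p[2]],-6.5)
```

```text
t 6.07 tcp [ 0.5959 -0.0646  0.0624] yaw -14.3 q6 1.53 F [ 0.9 -0.3 -2. ] gap 0.72 gf 34.0
spin -1.95 then xyz [-2.27, -9.1, -0.0] now-axes [-3.49, -8.71, -0.0]
```

View pics/w3.png

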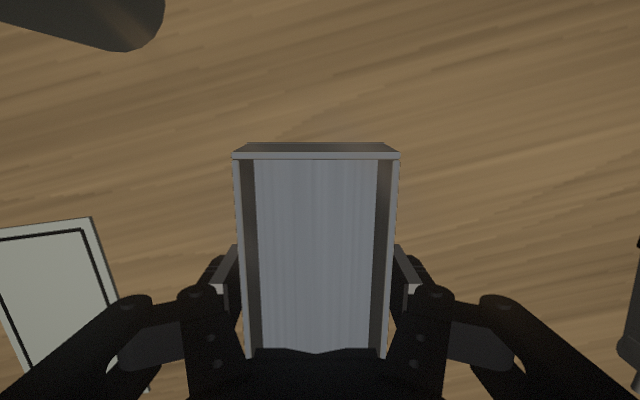

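Run:
```python
from h import *
s=cams.snapshot("wrist")
p=readout.sense()["tcp_pos"]
f=ray(s,[(233.5,151.5),(399,151.5)],.0815); a=np.radians(-14.3); ex=np.array([np.cos(a),np.sin(a)])
print("dish c",f.mean(0)[:2]-.058*ex,np.linalg.norm(f[0]-f[1]),p)
c,e,l=ray(s,[(91,217),(150,390),(0,229)],.003)
print(c,e,l); v=c-e;w=l-c
for y in(-6,-7):
    a=np.radians(y); print("board",c[:2]-.07*np.array([np.cos(a),np.sin(a)])+.042*np.array([-np.sin(a),np.cos(a)]))
print(np.degrees([np.arctan2(v[1],v[0]),np.arctan2(w[1],w[0])-np.pi/2]))
```

```text
dish c [ 0.59398504 -0.06383021] 0.058591237376606514 [ 0.59509092 -0.0643698   0.06141751]
[0.63500303 0.07151675 0.003     ] [0.49923674 0.08707488 0.003     ] [0.64168061 0.12990972 0.003     ]
board [0.5697767  0.12060367]
board [0.57064332 0.12173455]
[-6.53728988 -6.5237652 ]
```

>>> send_rows(commands="50 0 0 0 -1;50 0 0 0 -0.95;50 -0.2 -0.6 0 0;50 -0.2 -0.8 0 0;50 -0.2 -0.9 0 0;50 -0.2 -0.9 0 0;50 -0.2 -0.9 0 0;50 -0.2 -0.9 0 0;50 -0.2 -0.9 0 0;50 -0.2 -0.9 0 0;50 -0.2 -0.9 0 0;50 -0.2 -0.8 0 0;50 -0.2 -0.5 0 0;50 0 0 0.6 0;50 0 0 0.6 0;50 0 0 0 0;50 0 0 0 0")

```text
t: 7.53
tcp_pos: [0.5707, 0.1186, 0.0355]
tool_rot: [0.998, -0.057, -0.002, 0.0]
force: [0.0, -0.2, -1.7]
finger_gap: 0.721
gripper_force: 33.8
```

Run:
```python
from h import *
delta([.571,.1212,.016],-6.5)
s=cams.snapshot("wrist"); cv2.imwrite("pics/w4.png",s["pixels"][:,:,::-1])
```

```text
t 7.53 tcp [0.5707 0.1186 0.0355] yaw -6.58 q6 1.7 F [ 0.  -0.2 -1.7] gap 0.721 gf 33.8
spin -0.02 then xyz [-0.0, -0.13, 0.98] now-axes [-0.0, -0.13, 0.98]
```

View pics/w4.png

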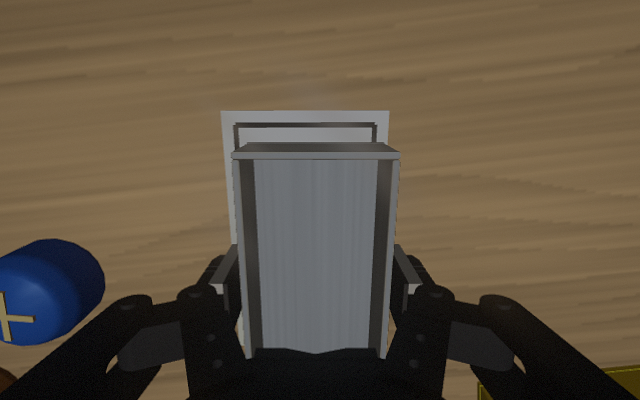

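The board's far edge spans columns 221–389 (centre 305), while the dish spans 233–399 (centre 316), so the dish is about 5 mm too far right.

Run:
```python
from h import *
s=cams.snapshot("wrist"); a=np.radians(-6.5); ex=np.array([np.cos(a),np.sin(a)]); ey=np.array([-ex[1],ex[0]])
def mid(px,z): q=ray(s,px,z)[:,:2]; return q.mean(0),np.linalg.norm(q[0]-q[1])
b,bw=mid([(221,111),(389.5,111)],.003); o,ow=mid([(235.5,123),(376.5,123)],.003); d,dw=mid([(233,152),(399.5,152)],.0545); db,dbw=mid([(243,143),(387,143)],.0225)
for n,v,w,off in(("board",b,bw,.070),("outline",o,ow,.063),("dishtop",d,dw,.058),("dishbot",db,dbw,.058)): c=v-off*ex; print(n,c.round(4),w.round(4),"along",(c@ex).round(4),"across",(c@ey).round(4))
```

```text
board [0.5711 0.1238] 0.0838 along 0.5534 across 0.1877
outline [0.5723 0.1234] 0.0709 along 0.5546 across 0.1874
dishtop [0.5693 0.1187] 0.0593 along 0.5522 across 0.1824
dishbot [0.569  0.1192] 0.065 along 0.5518 across 0.1829
```

>>> send_rows(commands="50 0.1 -0.25 0 0;50 0 0 0.3 0;50 0 0 0.3 0;50 0 0 0.2 0;50 0 0 0.15 0;50 0 0 0.05 0;50 0 0 0 0;50 0 0 0 0;50 0 0 0 0")

```text
t: 8.38
tcp_pos: [0.5742, 0.1242, 0.0173]
tool_rot: [0.998, -0.057, -0.0, 0.0]
force: [-0.5, -0.5, -0.8]
finger_gap: 0.72
gripper_force: 34.1
```

Run:
```python
from h import *
delta([.5715,.1235,.0159],-6.5)
```

```text
t 8.38 tcp [0.5742 0.1242 0.0173] yaw -6.5 q6 1.71 F [-0.5 -0.5 -0.8] gap 0.72 gf 34.1
spin -0.0 then xyz [-0.13, 0.05, 0.07] now-axes [-0.13, 0.05, 0.07]
```

>>> send_rows(commands="50 -0.08 0 0 0;50 0 0 0.07 0;50 0 0 0 0;50 0 0 0 0;85 0 0 0 0;85 0 0 0 0;85 0 0 0 0;85 0 0 0 0;85 0 0 0 0;85 0 0 0 0;85 0 0 0 0;85 0 0 -0.6 0;85 0 0 -1 0;85 0 0 -1 0;85 0 0 -1 0;85 0 0 -1 0;85 0 0 -1 0;85 0 0 0 0")

```text
t: 9.88
tcp_pos: [0.5755, 0.1246, 0.1328]
tool_rot: [0.998, -0.057, 0.004, -0.0]
force: [1.1, 0.3, 0.6]
finger_gap: 0.993
gripper_force: 0.0
```

Run:
```python
from h import *
delta([.5,-.29,.2],-19.3)
s=cams.snapshot("wrist"); cv2.imwrite("pics/w5.png",s["pixels"][:,:,::-1])
```

```text
t 9.88 tcp [0.5755 0.1246 0.1328] yaw -6.49 q6 1.71 F [1.1 0.3 0.6] gap 0.993 gf 0.0
spin 3.2 then xyz [3.29, 20.81, -3.36] now-axes [-1.41, 21.02, -3.36]
```

View pics/w5.png

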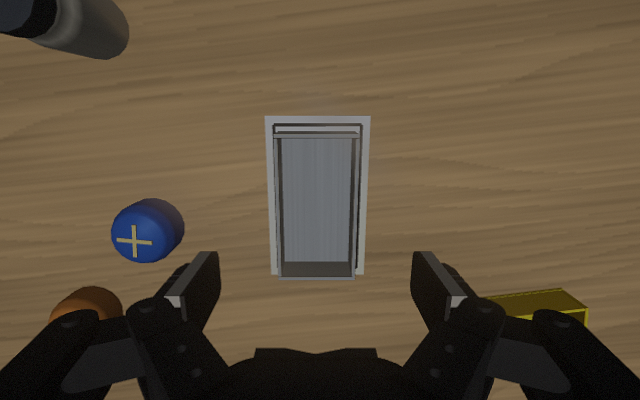

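The dish now lies in the outline (dish columns 274–359, outline 273–364). I'll check lengthwise numerically.

Run:
```python
from h import *
s=cams.snapshot("wrist"); a=np.radians(-6.5); ex=np.array([np.cos(a),np.sin(a)]); ey=np.array([-ex[1],ex[0]])
g=cv2.cvtColor(s["pixels"],cv2.COLOR_RGB2GRAY).astype(int)
print("col300",[(i,g[i,300]) for i in range(112,146)]); print([(i,g[i,300]) for i in range(258,286)])
for n,px,z in(("boardfar",(318,116.5),.003),("boardnear",(268,275),.003),("dfar",(316,133),.035),("dfar2",(316,136.5),.035),("dnear",(316,279),.035)): 
    q=ray(s,px,z)[0,:2]; print(n,(q@ex).round(4))
```

```text
col300 [(112, np.int64(104)), (113, np.int64(104)), (114, np.int64(143)), (115, np.int64(140)), (116, np.int64(139)), (117, np.int64(140)), (118, np.int64(140)), (119, np.int64(142)), (120, np.int64(145)), (121, np.int64(97)), (122, np.int64(47)), (123, np.int64(48)), (124, np.int64(69)), (125, np.int64(148)), (126, np.int64(142)), (127, np.int64(141)), (128, np.int64(145)), (129, np.int64(101)), (130, np.int64(59)), (131, np.int64(61)), (132, np.int64(65)), (133, np.int64(115)), (134, np.int64(111)), (135, np.int64(110)), (136, np.int64(86)), (137, np.int64(111)), (138, np.int64(110)), (139, np.int64(110)), (140, np.int64(108)), (141, np.int64(109)), (142, np.int64(112)), (143, np.int64(111)), (144, np.int64(111)), (145, np.int64(110))]
[(258, np.int64(110)), (259, np.int64(110)), (260, np.int64(114)), (261, np.int64(63)), (262, np.int64(59)), (263, np.int64(60)), (264, np.int64(61)), (265, np.int64(61)), (266, np.int64(60)), (267, np.int64(61)), (268, np.int64(60)), (269, np.int64(64)), (270, np.int64(63)), (271, np.int64(64)), (272, np.int64(64)), (273, np.int64(62)), (274, np.int64(63)), (275, np.int64(63)), (276, np.int64(60)), (277, np.int64(113)), (278, np.int64(111)), (279, np.int64(104)), (280, np.int64(99)), (281, np.int64(98)), (282, np.int64(101)), (283, np.int64(102)), (284, np.int64(103)), (285, np.int64(105))]
boardfar 0.621
boardnear 0.4826
dfar 0.6107
dfar2 0.6083
dnear 0.4968
```

>>> send_rows(commands="85 0 0 -1 1;85 0 0 -1 1;85 0 0 -1 1;85 0 0 -0.4 0.2;85 0.16 1 0 0;85 0.16 1 0 0;85 0.16 1 0 0;85 0.16 1 0 0;85 0.16 1 0 0;85 0.16 1 0 0;85 0.16 1 0 0;85 0.16 1 0 0;85 0.16 1 0 0;85 0.16 1 0 0;85 0.16 1 0 0;85 0.16 1 0 0;85 0.16 1 0 0;85 0.16 1 0 0;85 0.16 1 0 0;85 0.16 1 0 0")

```text
t: 11.65
tcp_pos: [0.5142, -0.195, 0.1944]
tool_rot: [0.986, -0.167, -0.001, -0.001]
force: [-0.4, -0.7, -0.0]
finger_gap: 0.995
gripper_force: 0.0
```

>>> send_rows(commands="85 0.16 1 0 0;85 0.16 1 0 0;85 0.16 1 0 0;85 0.16 1 0 0;85 0.16 0.8 0 0;85 0 0 0 0;85 0 0 0 0")

```text
t: 12.23
tcp_pos: [0.4981, -0.2906, 0.195]
tool_rot: [0.986, -0.168, -0.001, -0.001]
force: [0.3, 0.5, -0.4]
finger_gap: 0.994
gripper_force: 0.0
```

Run:
```python
from h import *
delta([.556,-.296,.1],-19)
s=cams.snapshot("wrist"); cv2.imwrite("pics/w6.png",s["pixels"][:,:,::-1])
```

```text
t 12.23 tcp [ 0.4981 -0.2906  0.195 ] yaw -19.38 q6 1.19 F [ 0.3  0.5 -0.4] gap 0.994 gf 0.0
spin -0.09 then xyz [2.82, -0.69, 4.75] now-axes [2.82, -0.7, 4.75]
```

View pics/w6.png

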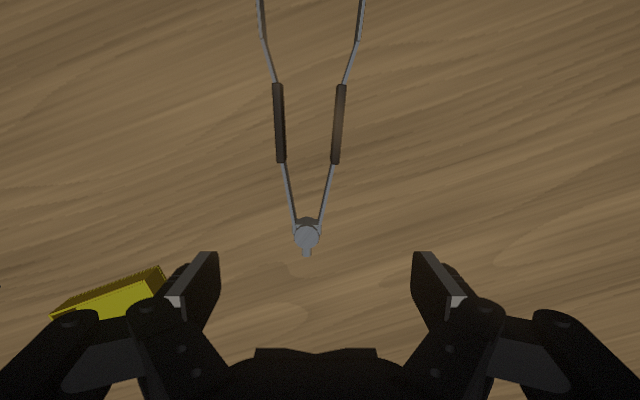

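The tongs are straight ahead: black grips from (278,83)–(282,163) on the left and (341,85)–(336,164) on the right, head disc at (306,237).

Run:
```python
from h import *
s=cams.snapshot("wrist")
q=ray(s,[(273,83),(346.5,85),(340.5,164),(277,163)],.028)[:,:2]
fr=q[:2].mean(0);re=q[2:].mean(0);v=fr-re
print("w front",np.linalg.norm(q[0]-q[1]),"rear",np.linalg.norm(q[2]-q[3]),"len",np.linalg.norm(v))
hd=ray(s,[(306,237)],.03)[0,:2]; w=fr-hd; print("head",hd,"yaw",np.degrees(np.arctan2(w[1],w[0])),np.degrees(np.arctan2(v[1],v[0])),"head-mid",np.linalg.norm((fr+re)/2-hd))
g=(fr+re)/2; print("grip",g)
delta([g[0],g[1],.06],np.degrees(np.arctan2(w[1],w[0])))
```

```text
w front 0.06446417937706118 rear 0.05959473390563128 len 0.07032795712006272
head [ 0.45028838 -0.26193924] yaw -21.07240582537836 -20.369801528315087 head-mid 0.108735764459885
grip [ 0.5515968  -0.30143696]
t 12.33 tcp [ 0.4983 -0.2892  0.1953] yaw -19.27 q6 1.19 F [0.3 0.6 0.1] gap 0.994 gf 0.0
spin 0.45 then xyz [2.71, -0.39, 6.76] now-axes [2.72, -0.3, 6.76]
```

>>> send_rows(commands="85 0.3 0 1 0.45;85 0.3 -0.05 1 0;85 0.3 -0.05 1 0;85 0.3 -0.05 1 0;85 0.3 -0.05 1 0;85 0.3 -0.05 0.8 0;85 0.3 -0.05 0.8 0;85 0.3 -0.03 0.4 0;85 0.3 -0.03 0 0;85 0 0 0 0;85 0 0 0 0")

```text
t: 13.25
tcp_pos: [0.5526, -0.303, 0.0569]
tool_rot: [0.983, -0.183, 0.001, 0.0]
force: [-1.1, 0.1, 0.8]
finger_gap: 0.996
gripper_force: 0.0
```

Run:
```python
from h import *
delta([.5516,-.3014,.010],-21)
s=cams.snapshot("wrist"); cv2.imwrite("pics/w7.png",s["pixels"][:,:,::-1])
g=cv2.cvtColor(s["pixels"],cv2.COLOR_RGB2GRAY).astype(int)
for r in (120,160,200,240): 
    x=g[r,150:500]; e=np.where(np.abs(np.diff(x))>18)[0]+150; print(r,e.tolist())
# predicted columns of grip outer faces if the tongs frame is right
a=np.radians(-21); ex=np.array([np.cos(a),np.sin(a)]);ey=np.array([-ex[1],ex[0]]); g0=np.array([.5516,-.3014])
for X,hw in((37,.033),(0,.0315),(-20,.0307)): print(X,proj(s,[np.r_[g0+ex*X/1000+k*ey*hw,.028] for k in(1,-1)]).round(0).tolist())
```

```text
t 13.25 tcp [ 0.5526 -0.303   0.0569] yaw -21.05 q6 1.26 F [-1.1  0.1  0.8] gap 0.996 gf 0.0
spin -0.01 then xyz [-0.08, -0.06, 2.34] now-axes [-0.08, -0.06, 2.34]
120 [236, 237, 246, 247, 380, 390]
160 [251, 261, 262, 367, 376]
200 [252, 273, 274, 354, 355, 375, 376]
240 [257, 277, 278, 351, 371, 372]
37 [[250.0, 179.0], [379.0, 179.0]]
0 [[257.0, 245.0], [372.0, 245.0]]
-20 [[260.0, 278.0], [369.0, 278.0]]
```

The grip faces measured at row 240 (columns 257 and 372) match the prediction. I'll descend and close to 56 mm.

>>> send_rows(commands="85 -0.05 -0.05 0.6 0;85 0 0 0.6 0;85 0 0 0.5 0;85 0 0 0.3 0;85 0 0 0.2 0;85 0 0 0.1 0;85 0 0 0 0;56 0 0 0 0;56 0 0 0 0;56 0 0 0 0;56 0 0 0 0;56 0 0 0 0;56 0 0 0 0;56 0 0 0 0;56 0 0 0 0", grip_force=30)

```text
t: 14.55
tcp_pos: [0.5519, -0.3023, 0.0113]
tool_rot: [0.983, -0.183, 0.001, 0.001]
force: [-0.1, -0.3, 6.3]
finger_gap: 0.655
gripper_force: 7.3
```

>>> send_rows(commands="56 0 0 -0.1 0;56 0 0 -0.2 0;56 0 0 -0.4 0;56 0 0 -0.6 0;56 0 0 -0.8 0;56 0 0 -1 0;56 0 0 -1 0;56 0 0 0 0;56 0 0 0 0")

```text
t: 15.3
tcp_pos: [0.552, -0.3023, 0.0938]
tool_rot: [0.983, -0.183, 0.002, 0.001]
force: [0.1, 0.6, -0.9]
finger_gap: 0.656
gripper_force: 5.9
```

Run:
```python
from h import *
a=np.radians(10); c=np.array([.487,.336])-.092*np.array([np.cos(a),np.sin(a)])
delta([c[0]-.06,c[1],.09],10)
s=cams.snapshot("wrist"); cv2.imwrite("pics/w8.png",s["pixels"][:,:,::-1])
g=cv2.cvtColor(s["pixels"],cv2.COLOR_RGB2GRAY).astype(int)
for r in (20,60,120,160,200,240): 
    x=g[r,150:500]; e=np.where(np.abs(np.diff(x))>18)[0]+150; print(r,e.tolist())
t=cams.snapshot("top")
m=mask(t,lambda h,S,v:(S>140)&(h<18)&(v>60)); n,l,st,cc=cv2.connectedComponentsWithStats(m)
for i in range(1,n):
    if st[i,4]>60: print(st[i],cc[i],ray(t,cc[i],.025).round(4))
```

```text
t 15.3 tcp [ 0.552  -0.3023  0.0938] yaw -21.1 q6 1.26 F [ 0.1  0.6 -0.9] gap 0.656 gf 5.9
spin -7.77 then xyz [-5.21, -32.52, 0.19] now-axes [-21.26, -25.15, 0.19]
20 [194, 202, 203, 224, 402, 403, 423, 424]
60 [199, 208, 209, 228, 229, 398, 418, 419]
120 [222, 238, 239, 389, 405]
160 [236, 237, 251, 252, 377, 391, 392]
200 [250, 251, 269, 270, 359, 360, 378, 379]
240 [243, 244, 272, 273, 357, 358, 385, 386]
[150 230  20  18 236] [160.11016949 238.46186441] [[0.4886 0.3372 0.025 ]]
```

The tongs are lifted and held. I'll turn to heading 10° and travel to a standoff behind the roll.

>>> send_rows(commands="56 0 0 0 -0.5;56 0 0 0 -0.7;56 0 0 0 -0.8;56 0 0 0 -0.8;56 0 0 0 -0.8;56 0 0 0 -0.8;56 0 0 0 -0.8;56 0 0 0 -0.8;56 0 0 0 -0.7;56 0 0 0 -0.6;56 0 0 0 -0.4;56 -0.1 -0.4 0 0;56 -0.15 -0.7 0 0;56 -0.15 -0.9 0 0;56 -0.15 -0.9 0 0;56 -0.15 -0.9 0 0;56 -0.15 -0.9 0 0;56 -0.15 -0.9 0 0;56 -0.15 -0.9 0 0;56 -0.15 -0.9 0 0")

```text
t: 17.07
tcp_pos: [0.4991, -0.1584, 0.0911]
tool_rot: [0.996, 0.084, -0.001, -0.001]
force: [-0.4, -0.8, -1.1]
finger_gap: 0.656
gripper_force: 5.9
```

>>> send_rows(commands="56 -0.15 -0.9 0 0;56 -0.15 -0.9 0 0;56 -0.15 -0.9 0 0;56 -0.15 -0.9 0 0;56 -0.15 -0.9 0 0;56 -0.15 -0.9 0 0;56 -0.15 -0.9 0 0;56 -0.15 -0.9 0 0;56 -0.15 -0.9 0 0;56 -0.15 -0.9 0 0;56 -0.15 -0.9 0 0;56 -0.15 -0.9 0 0;56 -0.15 -0.9 0 0;56 -0.15 -0.9 0 0;56 -0.15 -0.9 0 0;56 -0.15 -0.9 0 0;56 -0.15 -0.9 0 0;56 -0.15 -0.9 0 0;56 -0.15 -0.9 0 0;56 -0.15 -0.9 0 0")

```text
t: 18.73
tcp_pos: [0.3792, 0.1854, 0.0915]
tool_rot: [0.996, 0.084, -0.001, 0.0]
force: [-0.4, 0.2, -1.6]
finger_gap: 0.657
gripper_force: 5.9
```

Run:
```python
from h import *
delta([.339,.310,.09],10)
```

```text
t 18.73 tcp [0.3792 0.1854 0.0915] yaw 9.65 q6 1.59 F [-0.4  0.2 -1.6] gap 0.657 gf 5.9
spin -0.09 then xyz [-0.9, -6.49, 0.07] now-axes [-0.94, -6.48, 0.07]
```

>>> send_rows(commands="56 -0.1 -0.9 0 0;56 -0.15 -0.9 0 0;56 -0.15 -0.9 0 0;56 -0.15 -0.9 0 0;56 -0.15 -0.9 0 0;56 -0.1 -0.9 0 0;56 -0.1 -0.7 0 0;56 0 -0.3 0 0;56 0 0 0 0;56 0 0 0 0")

```text
t: 19.57
tcp_pos: [0.3409, 0.3074, 0.0916]
tool_rot: [0.996, 0.085, -0.001, 0.0]
force: [0.1, -0.0, -0.7]
finger_gap: 0.657
gripper_force: 5.9
```

Run:
```python
from h import *
delta([.339,.310,.09],10)
s=cams.snapshot("wrist"); cv2.imwrite("pics/w9.png",s["pixels"][:,:,::-1])
m=mask(s,lambda h,S,v:(S>140)&(h<18)&(v>60)); n,l,st,cc=cv2.connectedComponentsWithStats(m)
for i in range(1,n):
    if st[i,4]>100: print(st[i],cc[i],ray(s,cc[i],.02).round(4))
```

```text
t 19.57 tcp [0.3409 0.3074 0.0916] yaw 9.73 q6 1.89 F [ 0.1 -0.  -0.7] gap 0.657 gf 5.9
spin -0.07 then xyz [-0.07, -0.14, 0.08] now-axes [-0.07, -0.14, 0.08]
```

View pics/w9.png

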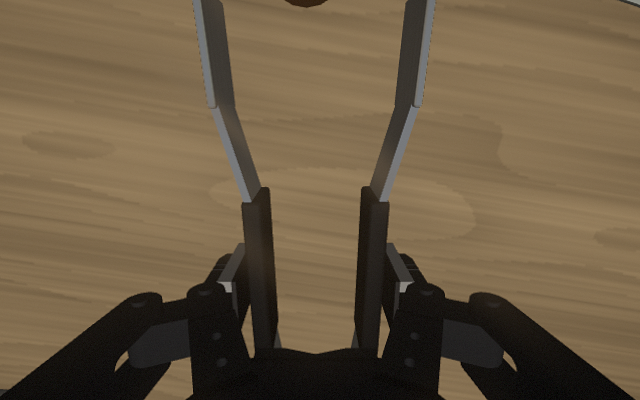

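The tongs are held symmetrically about column ~315 with the mouth open, and the roll's near edge is at (306,3), nearly on the centre line. I'll check tongs level and roll offset numerically.

Run:
```python
from h import *
s=cams.snapshot("wrist"); st=readout.sense(); p=st["tcp_pos"]; a=np.radians(yaw()); ex=np.array([np.cos(a),np.sin(a)]);ey=np.array([-ex[1],ex[0]])
for X,hw,z in((182,.037,.03),(182,.037,0),(147,.028,.028),(147,.028,.002)): print(X,z,proj(s,[np.r_[p[:2]+ex*(X-110)/1000+k*ey*hw,p[2]-.0113+z] for k in(1,-1)]).round(0).tolist())
for z in(.006,.015): q=ray(s,[(306,5)],z)[0,:2]-p[:2]; print("roll near edge fwd",q@ex,"left",q@ey)
r=np.array([.492,.337])-p[:2]; print("top est fwd",r@ex,"left",r@ey)
```

```text
182 0.03 [[207.0, 104.0], [425.0, 104.0]]
182 0 [[230.0, 105.0], [402.0, 105.0]]
147 0.028 [[242.0, 201.0], [390.0, 201.0]]
147 0.002 [[254.0, 185.0], [377.0, 185.0]]
roll near edge fwd 0.12943288669217864 left 0.005766669435220542
roll near edge fwd 0.1270647117972112 left 0.005541583981532875
top est fwd 0.15361680786837112 left 0.004408942657808411
```

>>> send_rows(commands="56 0 -0.22 0.5 0;56 0 0 0.8 0;56 0 0 0.8 0;56 0 0 0.7 0;56 0 0 0.5 0;56 0 0 0.3 0;56 0 0 0.2 0;56 0 0 0.1 0;56 0 0 0 0;56 0 0 0 0")

```text
t: 20.5
tcp_pos: [0.341, 0.3122, 0.0142]
tool_rot: [0.996, 0.084, 0.0, -0.0]
force: [-0.3, -0.3, -0.7]
finger_gap: 0.657
gripper_force: 5.9
```

Run:
```python
from h import *
p=readout.sense()["tcp_pos"]
delta([p[0],p[1],.0135],9.8)
s=cams.snapshot("wrist"); st=readout.sense(); a=np.radians(yaw()); ex=np.array([np.cos(a),np.sin(a)]);ey=np.array([-ex[1],ex[0]])
m=mask(s,lambda h,S,v:(S>140)&(h<18)&(v>50)); m[80:]=0; ys,xs=np.where(m); print(len(ys),ys.max() if len(ys) else None, xs[ys>=ys.max()-2].mean() if len(ys) else None)
r=np.array([.4925,.3378])-p[:2]; print("est fwd",r@ex,"left",r@ey)
```

```text
t 20.5 tcp [0.341  0.3122 0.0142] yaw 9.69 q6 1.9 F [-0.3 -0.3 -0.7] gap 0.657 gf 5.9
spin -0.03 then xyz [0.0, 0.0, 0.04] now-axes [0.0, 0.0, 0.04]
0 None None
est fwd 0.1536150522065192 left -0.00024929482640861575
```

>>> send_rows(commands="56 0.2 0 0 0;56 0.3 0 0 0;56 0.35 0 0 0;56 0.35 0 0 0;56 0.35 0 0 0;56 0.35 0 0 0;56 0.35 0 0 0;56 0.35 0 0 0;56 0.3 0 0 0;56 0.15 0 0 0;56 0 0 0 0;56 0 0 0 0")

```text
t: 21.55
tcp_pos: [0.4007, 0.3222, 0.0138]
tool_rot: [0.996, 0.084, -0.0, 0.0]
force: [1.1, 0.2, -1.3]
finger_gap: 0.653
gripper_force: 5.9
```

Run:
```python
from h import *
delta([.4012,.3222,.0135],9.8)
p=readout.sense()["tcp_pos"]; a=np.radians(yaw()); ex=np.array([np.cos(a),np.sin(a)]);ey=np.array([-ex[1],ex[0]])
for cam in("wrist","top"):
    s=cams.snapshot(cam); cv2.imwrite(f"pics/g_{cam}.png",s["pixels"][:,:,::-1])
    m=mask(s,lambda h,S,v:(S>140)&(h<18)&(v>50)); n,l,st,cc=cv2.connectedComponentsWithStats(m)
    for i in range(1,n):
        if st[i,4]>100: r=ray(s,cc[i],.025)[0]; print(cam,st[i],cc[i],r.round(4),"fwd",(r[:2]-p[:2])@ex,"left",(r[:2]-p[:2])@ey)
s=cams.snapshot("wrist");M=p[:2]+.092*ex
print([proj(s,[np.r_[M+.025*v,z] for v in(ex,-ex,ey,-ey)]).round(0).tolist() for z in(.01,.027)])
```

```text
t 21.55 tcp [0.4007 0.3222 0.0138] yaw 9.69 q6 1.86 F [ 1.1  0.2 -1.3] gap 0.653 gf 5.9
spin -0.03 then xyz [0.03, 0.0, 0.01] now-axes [0.03, 0.0, 0.01]
wrist [  240     0   144   121 11966] [311.54228648  55.70909243] [0.4877 0.3383 0.025 ] fwd 0.08850423369531325 left 0.0012740762006036317
top [150 230  21  18 238] [160.1092437  238.47058824] [0.4886 0.3373 0.025 ] fwd 0.08915376326675593 left 7.481643002835679e-05
[[[315.0, -24.0], [315.0, 116.0], [251.0, 50.0], [379.0, 50.0]], [[315.0, -45.0], [315.0, 118.0], [242.0, 42.0], [389.0, 42.0]]]
```

The roll (columns 240–384, near edge at row 121) sits within 2 mm of the mouth centre. I'll squeeze.

>>> send_rows(commands="52 0 0 0 0;49 0 0 0 0;46 0 0 0 0;43 0 0 0 0;40 0 0 0 0;40 0 0 0 0;40 0 0 0 0;40 0 0 0 0;40 0 0 0 0;40 0 0 0 0", grip_force=32)

```text
t: 22.53
tcp_pos: [0.4008, 0.3223, 0.0139]
tool_rot: [0.996, 0.085, -0.0, 0.0]
force: [-0.9, -0.2, -0.3]
finger_gap: 0.51
gripper_force: 32.7
```

>>> send_rows(commands="40 0 0 -0.1 0;40 0 0 -0.2 0;40 0 0 -0.3 0;40 0 0 -0.4 0;40 0 0 -0.5 0;40 0 0 -0.5 0;40 0 0 -0.5 0;40 0 0 -0.5 0;40 0 0 -0.5 0;40 0 0 -0.5 0;40 0 0 -0.5 0;40 0 0 -0.3 0;40 0 0 -0.2 0;40 0 0 0 0;40 0 0 0 0;40 0 0 0 0;40 0 0 0 0")

```text
t: 23.95
tcp_pos: [0.4005, 0.3221, 0.1133]
tool_rot: [0.996, 0.085, -0.001, 0.0]
force: [-0.0, 0.1, -1.8]
finger_gap: 0.513
gripper_force: 32.8
```

Run:
```python
from h import *
p=readout.sense()["tcp_pos"]; a=np.radians(yaw()); ex=np.array([np.cos(a),np.sin(a)])
d=np.array([.570,.1235])
t=d-.090*ex; delta([t[0],t[1],p[2]],yaw())
s=cams.snapshot("wrist")
m=mask(s,lambda h,S,v:(S>140)&(h<18)&(v>50)); n,l,st,cc=cv2.connectedComponentsWithStats(m)
for i in range(1,n):
    if st[i,4]>100: print(st[i],cc[i])
```

```text
t 23.95 tcp [0.4005 0.3221 0.1133] yaw 9.7 q6 1.86 F [-0.   0.1 -1.8] gap 0.513 gf 32.8
spin -0.0 then xyz [2.18, 11.22, -0.0] now-axes [2.18, 11.22, -0.0]
[  243     0   143   120 11856] [313.74940958  55.19019906]
```

>>> send_rows(commands="40 0.06 0.3 0 0;40 0.1 0.5 0 0;40 0.14 0.7 0 0;40 0.16 0.8 0 0;40 0.16 0.8 0 0;40 0.16 0.8 0 0;40 0.16 0.8 0 0;40 0.16 0.8 0 0;40 0.16 0.8 0 0;40 0.16 0.8 0 0;40 0.16 0.8 0 0;40 0.16 0.8 0 0;40 0.16 0.8 0 0;40 0.14 0.7 0 0;40 0.12 0.5 0 0;40 0.08 0.3 0 0;40 0.02 0.02 0 0;40 0 0 0 0;40 0 0 0 0;40 0 0 0 0")

```text
t: 25.67
tcp_pos: [0.482, 0.1133, 0.1138]
tool_rot: [0.996, 0.085, -0.0, -0.0]
force: [-0.2, -0.1, -1.8]
finger_gap: 0.514
gripper_force: 32.8
```

Run:
```python
from h import *
p=readout.sense()["tcp_pos"]; a=np.radians(yaw()); ex=np.array([np.cos(a),np.sin(a)])
t=np.array([.570,.1235])-.090*ex; delta([t[0],t[1],p[2]],yaw())
for cam in("wrist","top","scene"):
    s=cams.snapshot(cam); cv2.imwrite(f"pics/f_{cam}.png",s["pixels"][:,:,::-1])
    m=mask(s,lambda h,S,v:(S>140)&(h<18)&(v>50)); n,l,st,cc=cv2.connectedComponentsWithStats(m)
    for i in range(1,n):
        if 100<st[i,4]<40000 and cam!="scene": print(cam,st[i],cc[i],ray(s,cc[i],.125).round(4))
    if cam=="top":
        print("dish mid px",proj(s,[[.570,.1235,.02]]),"board corners pred",proj(s,[[.570,.1235,.003]]))
        m=mask(s,lambda h,S,v:(S<45)&(v>60))[170:245,215:275]; ys,xs=np.where(m); print("board visible rows",ys.min()+170,ys.max()+170,"cols",xs.min()+215,xs.max()+215)
```

```text
t 25.67 tcp [0.482  0.1133 0.1138] yaw 9.75 q6 1.41 F [-0.2 -0.1 -1.8] gap 0.514 gf 32.8
spin -0.0 then xyz [-0.08, 0.24, -0.0] now-axes [-0.08, 0.24, -0.0]
wrist [  243     0   142   117 10640] [313.78815789  50.78045113] [[0.5707 0.129  0.125 ]]
top [226 196  20  20 236] [235.69491525 205.85169492] [[0.5699 0.13   0.125 ]]
dish mid px [[244.33808075 207.17774937]] board corners pred [[245.20259328 207.37798618]]
board visible rows 180 244 cols 215 266
```

>>> send_rows(commands="40 -0.04 0.12 0 0;40 -0.04 0.12 0 0;40 0 0 0 0;40 0 0 0 0;40 0 0 0 0;40 0 0 0 0;40 0 0 0 0;40 0 0 0 0")

```text
t: 26.48
tcp_pos: [0.4818, 0.1077, 0.1139]
tool_rot: [0.996, 0.084, 0.0, -0.0]
force: [-0.0, -0.0, -1.2]
finger_gap: 0.509
gripper_force: 32.8
```

Run:
```python
from station import sign_off, readout
print(readout.sense()["tcp_pos"]); print(sign_off())
```

```text
[0.48181889 0.10769914 0.1139188 ]
the job is handed in; nothing more can be done
None
```

The job is handed in at about 26.5 s, and no verdict came back: by my measurements the dish stands released in the outline, about 2.5 mm off centre, and the tongs hold the brown roll over its middle with the underside about 10 cm above the counter.

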